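# Free the swing bolt of the sleeve clamp

## Task

Two strap clamps stand on the bench, each held shut by a swing bolt with a wing nut. On the one that holds the flanged sleeve, loosen the wing nut by about a quarter turn anticlockwise, then swing its bolt right out of the slotted end of the strap so that it hangs clear. Leave the other clamp, with the plain tube, tight and closed.

Things in the scene. Friction and masses are not known exactly. Their poses are not given: they have to be found in the camera images.
- sleeve_clamp: Fixture fixed to the bench (mm): base 150x64x12, strap 34 wide, its top 68 up, along x over a flanged steel sleeve (dia. 42, 115 long, along y; flange dia. 59 at -y). Origin: underside centre, z up. Strap fixed (hinge at +x, 72 high); its lug at -x has a 13 slot open to -x, with lips that catch the nut's collar. Bolt (dia. 10) upright in the slot at x=-58, pivot pin along y at x=-58, z=20.
- sleeve_wing (a point): Point on the axis of the sleeve clamp's steel wing nut, mid-wing: 100 mm above the bench when tight, 80 above the bolt's pivot pin. The wings are one upright plate 48 long, 8 thick; tops 10 above this point, plate free for 15 below it, then a conical hub. x along the wings, y across their thickness, z up the bolt. When tight the wings lie along the strap (clamp's x).
- sleeve_nut (a joint): Turn of the sleeve clamp's wing nut, rad: 0 tight, grows anticlockwise seen from above (loosening) to a stop at 1.6; starts at 0 to 0.15. Stiff (0.08 N m), stays where left; the coarse thread raises it 4.5 mm per rad. From about 1.1 rad its collar clears the lips (3 mm high) and the bolt can swing.
- sleeve_bolt (a joint): Swing of the sleeve clamp's bolt in rad: 0 upright in the slot, grows as its top swings out along the clamp's -x to a stop at 1.4. Light; it stays upright by friction, and beyond about 0.4 rad it drops outwards to the stop by itself.
- tube_clamp: The other clamp, the same in every size and also fixed to the bench, but holding a plain tube 42 mm dia., 115 mm long, without a flange. Origin and axes as for the sleeve clamp.
- tube_nut (a joint): Turn of the tube clamp's wing nut in rad, as for the other; starts between 0 and 0.15.
- tube_bolt (a joint): Swing of the tube clamp's bolt in rad, 0 upright.

How it is judged:
By the outcome, as a careful person would: the job done as asked, in the order asked, and still so for the second after the job is handed in, with the robot touching nothing.
It also fails if it takes over 32 s, if anything falls off the work surface, if the arm or the gripper's body presses on something with over 40 N, if the wrist force passes 120 N, or if a joint passes its speed limit or range.

## Robot

A 6-joint arm with a two-finger parallel gripper is mounted at the origin on a cart in front of the work surface, level with it; the furniture and walls round the work are solid. World frame = base frame: x ahead of the robot, y to its left, z up, the work surface at z = 0. Lengths are in m, angles in rad, forces in N, time in s.
With the tool pointing down it reaches from about 0.275 to 0.75 m from the base axis. Payload 10.2 kg.
Tool frame: the origin (TCP) lies midway between the tips of the shut fingers; the grasp point (between the pads) lies 19 mm behind it (bot.grip_point_offset is the z of the grasp point in the tool frame, in m); z points along the fingers, y is the direction in which the jaws open and shut (so a half turn about z gives the same grasp; the last joint's range is limited). The gripper opens to 85 mm and grips with 20 to 120 N. Pads are 22 mm wide; open, the fingers measure 114 mm over their backs; the gripper's body (76 mm by 85 mm) begins 54 mm behind the grasp point. The pads swing forward as they close: fully open they stand 13 mm farther back than shut.
Start: joints at [-0.223, 0.313, 1.498, -0, 1.331, -0.223], TCP at [0.525, -0, 0.231] pointing down, gripper open.
Joint ranges: [-2.94, 2.94], [-0.97, 2.17], [0.19, 2.56], [-1.23, 4.37], [0.02, 3.11], [-2.88, 2.88]. Speed limits (rad/s): [2.39, 2.39, 3.01, 3.14, 3.14, 3.14].

## Interface

Orientations are given as a unit quaternion [w, x, y, z].
In Python, from rig import bot gives the robot as it stands.
- The arm moves only by the tool send_rows, never from a script. Its argument "series" is a list of rows, each a list of 6 numbers: the shift along the tool's x, y, z in m, then the turn, a rotation vector about the tool's x, y, z in degrees. In form: [[x, y, z, ax, ay, az], ...]. A call has 1 to 10 rows; each row shifts and turns the commanded pose from where the row before left it, along the tool's axes as they then stand; what a row does not reach is not made up. A row lasts 1/8 s, in which the tool goes at most 62.5 mm and 10.7 degrees, less where a joint would pass 70% of its speed; a pose out of reach is approached as far as the arm can. A call with a gripper value outside its range is refused whole. "jaw" is the opening, from 0 (shut) to 1 (fully open), set as the call begins (left out, the last holds). The fingers move at their own pace and stop on an object; "force" is the grip in N (left out, the last holds). Time passes only in rows, so rows that do not move let the fingers close. It gives the time, the measured TCP pose, the force and the opening at its end, in the units of the state.
- bot.read_state(): the state, without advancing time (a new reading comes with each control period).
- bot.capture(name): name is "scene" or "side" or "wrist"; returns (picture, depth): 420x560x3 uint8, red, green, blue; 420x560 float32, m along the optical axis (not along the pixel's ray), 0 where there is no reading.
- bot.camera_model(name): a dict with "fovy" (degrees; the focal length in pixels is half the picture's height over the tangent of half this angle, whatever the lens; pixels are square), "cx", "cy" (the principal point, pixels), "distortion" ([k1, k2, p1, p2, k3] as OpenCV has them; the pictures are not rectified), "rvec" (rotation vector, rad) and "tvec" (3), from world to camera coordinates, as OpenCV has them; the wrist camera has in their place "hand_eye" (4x4, takes a point from camera to tool coordinates, whose origin is the TCP and whose axes are the flange's). Camera axes: x right, y down, z forward; pixel columns grow to the right and rows downward; lengths in m; the calibration is good to about 2 mm. A picture is of the moment at which its call begins: read the wrist's pose just before it. camera_model takes no time and is no camera call.
- bot.close_job(): hands the job in, once; it reports no verdict.
The state is a dict: "time": time; "qpos": joint angles; "joint_velocities": joint speeds; "effort": joint torques, N m; "tool_pos": TCP position; "eef_rot": TCP orientation; "contact_force": force on the tool from outside, world axes, zero at the start; "moment": the same for the moment, N m; "width": finger opening in m.
Only numpy, scipy, OpenCV 4.12 (cv2) and the standard library are available. Lean on these libraries where they do the work, as an engineer would, in place of code of your own. Each camera call takes 0.05 s, during which the arm holds its last target. There are 200 camera calls.

## Working session

There is one attempt and no reset: what is moved stays moved. The work goes in short steps, Python scripts to look and compute and a tool call to move; the robot and the scene stay as the last step left them, time stands still between calls to the robot, and variables do not carry over. Pictures are saved under pics/ and viewed, about 8 in all and at most 12, crops included, and the job is handed in when it is done.

Besides the shell and the picture viewer there is one more tool, called after "Request:" by a JSON object that holds its "op" and its "data", one argument or row to a line. send_rows: Moves the arm, as the interface text tells. Its arguments: {"type":"object","properties":{"series":{"type":"array","items":{"type":"array","items":{"type":"number"}}},"jaw":{"type":"number"},"force":{"type":"number"}},"required":["series"]}

```bash
mkdir -p pics; ls; python3 - <<'E'
from rig import bot
import cv2,numpy as np
for n in("scene","side"):
    p,d=bot.capture(n); np.savez(f"pics/{n}0.npz",p=p,d=d); cv2.imwrite(f"pics/{n}0.png",p[:,:,::-1]); print(bot.camera_model(n))
print(bot.camera_model("wrist")); print(bot.read_state())
E
```

```text
pics
{'fovy': 42.4682388692521, 'cx': 273.59854748008803, 'cy': 211.84957389708498, 'distortion': array([-0.14593019,  0.        ,  0.        ,  0.        ,  0.        ]), 'rvec': array([ 2.13014759, -0.86766211,  0.3960195 ]), 'tvec': array([-0.52010416,  0.24866903,  0.88087644])}
{'fovy': 49.73419906591768, 'cx': 285.3961084356279, 'cy': 203.35552655687704, 'distortion': array([-0.15488035,  0.        ,  0.        ,  0.        ,  0.        ]), 'rvec': array([ 2.11510611, -0.61304228,  0.3301124 ]), 'tvec': array([-0.57702661,  0.1557055 ,  0.9295434 ])}
{'fovy': 60.44714338768785, 'cx': 278.37203140936975, 'cy': 211.12497979616012, 'distortion': array([-0.0762893,  0.       ,  0.       ,  0.       ,  0.       ]), 'hand_eye': array([[-4.79081614e-04, -9.66296152e-01, -2.57432549e-01,
         6.46561355e-02],
       [ 9.99999794e-01, -5.72782539e-04,  2.88992393e-04,
         3.90659763e-04],
       [-4.26705106e-04, -2.57432358e-01,  9.66296227e-01,
        -1.43054702e-01],
       [ 0.00000000e+00,  0.00000000e+00,  0.00000000e+00,
         1.00000000e+00]])}
{'time': 0.1, 'qpos': array([-2.23393831e-01,  3.13380309e-01,  1.49833662e+00, -7.80367804e-06,
        1.33102459e+00, -2.23406268e-01]), 'joint_velocities': array([ 2.25115844e-05, -6.92284813e-04, -2.43913592e-03,  1.31877600e-03,
       -1.02227639e-05,  7.98140152e-05]), 'effort': array([ 2.30574413e-03, -4.12899542e+01, -2.60142785e+01, -1.81123951e-04,
        3.02137116e-03,  1.15447833e-05]), 'tool_pos': array([5.24772485e-01, 4.07765298e-05, 2.30808558e-01]), 'eef_rot': array([-4.84064842e-04,  7.07101611e-01,  7.07111718e-01, -3.09311830e-04]), 'contact_force': array([-0.21190744,  0.04719428, -0.61041967]), 'moment': array([-0.00364703,  0.04120551, -0.02492029]), 'width': 0.08572473729540821}
```

View pics/scene0.png

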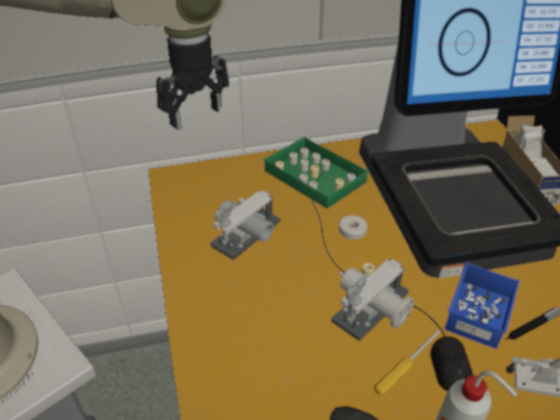

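View pics/side0.png

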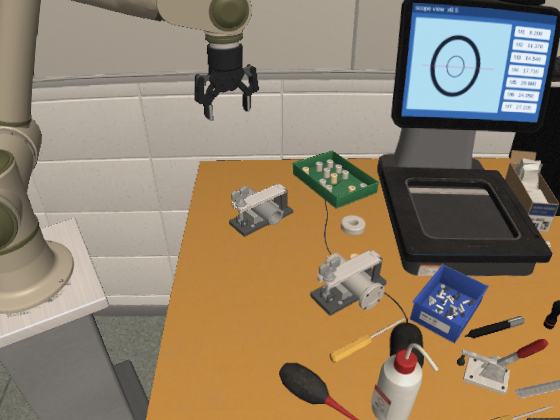

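The near clamp (scene ~375,298) seems to carry the flange (408,312). The far one (245,222) seems plain. I'll check both crops and build a point cloud.

```bash
cat > h.py <<'E'
import numpy as np,cv2
from rig import bot
from scipy.spatial.transform import Rotation as R
def K(m):
    f=210/np.tan(np.radians(m["fovy"]/2)); return np.array([[f,0,m["cx"]],[0,f,m["cy"]],[0,0,1]])
def pose(n,m,st=None):
    "camera->world R,t"
    if n!="wrist":
        r=cv2.Rodrigues(m["rvec"])[0]; return r.T,-r.T@m["tvec"]
    q=st["eef_rot"]; T=R.from_quat([q[1],q[2],q[3],q[0]]).as_matrix(); H=m["hand_eye"]
    return T@H[:3,:3],T@H[:3,3]+st["tool_pos"]
def rays(n,uv,st=None):
    m=bot.camera_model(n); r,t=pose(n,m,st)
    p=cv2.undistortPoints(np.float64(uv).reshape(-1,1,2),K(m),m["distortion"])[:,0]
    return t,np.c_[p,np.ones(len(p))]@r.T
def onplane(n,uv,z,st=None):
    t,d=rays(n,uv,st); return t+d*((z-t[2])/d[:,2])[:,None]
def cloud(n,dep,st=None):
    v,u=np.mgrid[:420,:560]; t,d=rays(n,np.c_[u.ravel(),v.ravel()],st)
    return (t+d*dep.reshape(-1,1)).reshape(420,560,3)
E
python3 - <<'E'
from h import *
a=np.load("pics/scene0.npz"); p,d=a["p"],a["d"]
c=np.hstack([cv2.resize(p[y:y+100,x:x+100],(400,400),interpolation=cv2.INTER_CUBIC) for x,y in((330,245),(200,175))])
cv2.imwrite("pics/crop1.png",c[:,:,::-1])
P=cloud("scene",d)
hs=cv2.cvtColor(p,cv2.COLOR_RGB2HSV)
for x,y in((330,245),(200,175)):
    Q=P[y:y+100,x:x+100].reshape(-1,3); s=hs[y:y+100,x:x+100,1].ravel(); dd=d[y:y+100,x:x+100].ravel()
    for lo,hi in((.006,.02),(.06,.08),(.085,.12)):
        q=Q[(s<90)&(dd>0)&(Q[:,2]>lo)&(Q[:,2]<hi)]
        if len(q)>5:
            xy=np.float32(q[:,:2]); print(lo,hi,len(q),q.mean(0).round(3),cv2.minAreaRect(xy*1000))
E
```

```text
0.006 0.02 1036 [ 0.565 -0.41   0.012] ((624.1012573242188, -394.0660400390625), (244.54898071289062, 168.55014038085938), 34.251380920410156)
0.06 0.08 1332 [ 0.589 -0.41   0.067] ((608.9658813476562, -424.0454406738281), (211.60804748535156, 84.31744384765625), 3.0703961849212646)
0.085 0.12 230 [ 0.516 -0.406  0.101] ((519.0829467773438, -404.4467468261719), (48.67601013183594, 9.199867248535156), 2.5387392044067383)
0.006 0.02 619 [ 0.527 -0.109  0.012] ((607.3140869140625, -73.27595520019531), (282.6805725097656, 104.9322280883789), 25.018314361572266)
0.06 0.08 850 [ 0.546 -0.101  0.067] ((549.7286987304688, -112.33357238769531), (143.44998168945312, 70.36780548095703), 9.389622688293457)
0.085 0.12 209 [ 0.491 -0.106  0.1  ] ((493.12628173828125, -104.15813446044922), (49.873558044433594, 10.310711860656738), 12.08685302734375)
```

View pics/crop1.png

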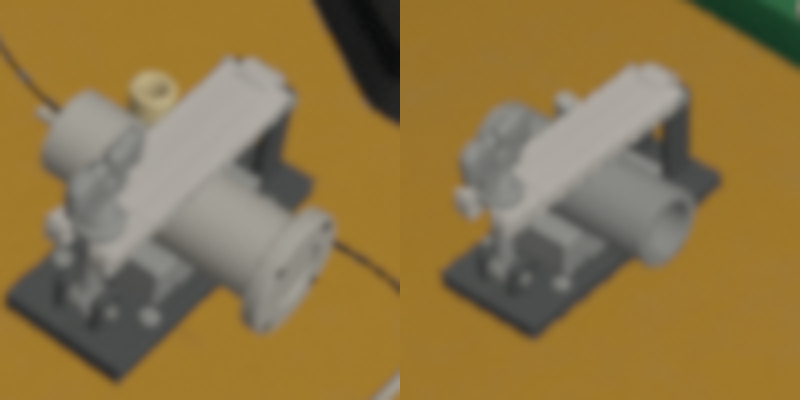

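Confirmed: the near clamp has the flange. Its wing is near (0.519, -0.404), roughly along world x. I'll move over it and turn the tool 90°.

Request:
{"op": "send_rows", "data": {
  "series": [
    [-0.058, 0, 0, 0, 0, 0],
    [-0.058, 0, 0, 0, 0, 0],
    [-0.058, 0, 0, 0, 0, 0],
    [-0.058, 0, 0, 0, 0, 0],
    [-0.058, 0, 0, 0, 0, 0],
    [-0.058, 0, 0, 0, 0, 0],
    [-0.056, 0, 0, 0, 0, 0],
    [0, 0, 0, 0, 0, 10],
    [0, 0, 0, 0, 0, 10],
    [0, 0, 0, 0, 0, 10]
  ],
  "jaw": 1
}}

```text
time: 1.35
tool_pos: [0.5248, -0.4041, 0.2306]
eef_rot: [-0.001, 0.868, 0.497, -0.0]
contact_force: [0.1, -0.0, -0.8]
width: 0.0856
```

Request:
{"op": "send_rows", "data": {
  "series": [
    [0, 0, 0, 0, 0, 10],
    [0, 0, 0, 0, 0, 10],
    [0, 0, 0, 0, 0, 10],
    [0, 0, 0, 0, 0, 10],
    [0, 0, 0, 0, 0, 10],
    [0, 0, 0, 0, 0, 8],
    [0, 0, 0, 0, 0, 0],
    [0, 0, 0, 0, 0, 0]
  ]
}}

```text
time: 2.35
tool_pos: [0.525, -0.404, 0.231]
eef_rot: [-0.0, 1.0, 0.019, -0.0]
contact_force: [-0.2, -0.4, -0.0]
width: 0.0856
```

```bash
cat > w.py <<'E'
from h import *
import sys
def look(tag):
    st=bot.read_state(); p,d=bot.capture("wrist"); cv2.imwrite(f"pics/{tag}.png",p[:,:,::-1])
    P=cloud("wrist",d,st); np.savez(f"pics/{tag}.npz",p=p,d=d,P=P)
    q=st["eef_rot"]; T=R.from_quat([q[1],q[2],q[3],q[0]]).as_matrix()
    print(st["time"],st["tool_pos"].round(4),st["qpos"].round(2),"\n",T.round(3))
    return p,d,P,T,st
E
python3 - <<'E'
from w import *
p,d,P,T,st=look("w1")
Q=P.reshape(-1,3); ok=(d.ravel()>0)&(abs(Q[:,0]-.57)<.12)&(abs(Q[:,1]+.404)<.05)
for lo,hi in((.064,.071),(.092,.12),(.106,.114)):
    q=Q[ok&(Q[:,2]>lo)&(Q[:,2]<hi)]
    if len(q)>5: print(lo,len(q),q.mean(0).round(4),np.percentile(q[:,2],[5,50,95]).round(4),cv2.minAreaRect(np.float32(q[:,:2]*1000)))
E
```

```text
2.35 [ 0.525 -0.404  0.231] [-0.83  0.63  1.02 -0.    1.49  0.7 ] 
 [[ 0.999  0.038 -0.   ]
 [ 0.038 -0.999  0.   ]
 [-0.    -0.    -1.   ]]
0.064 5877 [ 0.5848 -0.4002  0.0684] [0.067  0.0684 0.0698] ((576.7914428710938, -400.8522033691406), (140.06320190429688, 37.984256744384766), 2.164090871810913)
0.092 640 [ 0.5228 -0.402   0.1079] [0.0999 0.1086 0.1109] ((520.9939575195312, -402.0531921386719), (46.97026824951172, 7.957353591918945), 3.2374820709228516)
0.106 554 [ 0.522  -0.402   0.1089] [0.1067 0.109  0.1109] ((520.794677734375, -402.0536804199219), (46.57695770263672, 7.919550895690918), 3.3232080936431885)
```

View pics/w1.png

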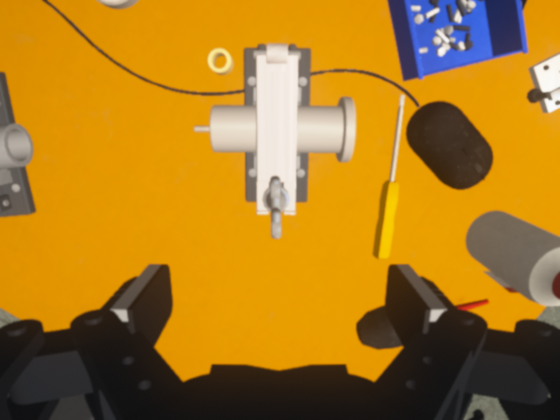

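Wing: centre (0.521, -0.402), yaw 3.2°, top at about 0.109. The strap is at about 2°, so the nut starts near 0. Descending so the tips reach z≈0.087, then gripping.

Request:
{"op": "send_rows", "data": {
  "series": [
    [-0.004, -0.002, 0.03, 0, 0, -1],
    [0, 0, 0.03, 0, 0, 0],
    [0, 0, 0.03, 0, 0, 0],
    [0, 0, 0.03, 0, 0, 0],
    [0, 0, 0.024, 0, 0, 0],
    [0, 0, 0, 0, 0, 0]
  ]
}}

```text
time: 3.15
tool_pos: [0.5203, -0.4015, 0.0856]
eef_rot: [-0.001, 1.0, 0.027, -0.001]
contact_force: [0.8, 0.5, -0.0]
width: 0.0851
```

Request:
{"op": "send_rows", "data": {
  "series": [
    [0, 0, 0, 0, 0, 0],
    [0, 0, 0, 0, 0, 0],
    [0, 0, 0, 0, 0, 0],
    [0, 0, 0, 0, 0, 0],
    [0, 0, 0, 0, 0, 0],
    [0, 0, 0, 0, 0, 0],
    [0, 0, 0, 0, 0, 0],
    [0, 0, 0, 0, 0, 0]
  ],
  "jaw": 0,
  "force": 40
}}

```text
time: 4.15
tool_pos: [0.521, -0.402, 0.0875]
eef_rot: [-0.0, 1.0, 0.026, 0.0]
contact_force: [-0.6, 3.8, 4.5]
width: 0.007
```

Request:
{"op": "send_rows", "data": {
  "series": [
    [0, 0, -0.0006, 0, 0, -8],
    [0, 0, -0.0006, 0, 0, -8],
    [0, 0, -0.0006, 0, 0, -8],
    [0, 0, -0.0006, 0, 0, -8],
    [0, 0, -0.0006, 0, 0, -8],
    [0, 0, -0.0006, 0, 0, -8],
    [0, 0, -0.0006, 0, 0, -8],
    [0, 0, -0.0006, 0, 0, -8],
    [0, 0, -0.0006, 0, 0, -8],
    [0, 0, -0.0006, 0, 0, -8]
  ]
}}

```text
time: 5.4
tool_pos: [0.5206, -0.4014, 0.0936]
eef_rot: [-0.001, 0.747, 0.664, 0.0]
contact_force: [-4.7, 5.6, 6.7]
width: 0.0073
```

Request:
{"op": "send_rows", "data": {
  "series": [
    [0, 0, 0, 0, 0, 0],
    [0, 0, 0, 0, 0, 0]
  ]
}}

```text
time: 5.65
tool_pos: [0.5206, -0.4014, 0.0936]
eef_rot: [-0.001, 0.749, 0.663, 0.0]
contact_force: [-3.5, 5.8, 7.5]
width: 0.0073
```

Request:
{"op": "send_rows", "data": {
  "series": [
    [0, 0, 0, 0, 0, 0],
    [0, 0, 0, 0, 0, 0],
    [0, 0, 0, 0, 0, 0],
    [0, 0, 0, 0, 0, 0],
    [0, 0, -0.03, 0, 0, 0],
    [0, 0, -0.04, 0, 0, 0],
    [0, 0, -0.04, 0, 0, 0],
    [0, 0, -0.03, 0, 0, 0],
    [0, 0, 0, 0, 0, 0],
    [0, 0, 0, 0, 0, 0]
  ],
  "jaw": 1
}}

```text
time: 6.9
tool_pos: [0.5207, -0.4019, 0.2319]
eef_rot: [-0.001, 0.749, 0.663, -0.0]
contact_force: [-0.1, -0.4, 0.2]
width: 0.0855
```

```bash
python3 - <<'E'
from w import *
p,d,P,T,st=look("w2")
Q=P.reshape(-1,3); ok=(d.ravel()>0)&(abs(Q[:,0]-.57)<.12)&(abs(Q[:,1]+.404)<.05)
for lo,hi in((.064,.071),(.108,.125)):
    q=Q[ok&(Q[:,2]>lo)&(Q[:,2]<hi)]
    if len(q)>5: print(lo,len(q),q.mean(0).round(4),np.percentile(q[:,2],[5,50,95]).round(4),cv2.minAreaRect(np.float32(q[:,:2]*1000)))
E
```

```text
6.9 [ 0.5207 -0.4019  0.2319] [-0.84  0.62  1.03  0.    1.49 -0.71] 
 [[ 0.122  0.993 -0.001]
 [ 0.993 -0.122  0.001]
 [ 0.001 -0.002 -1.   ]]
0.064 5195 [ 0.5835 -0.3996  0.0684] [0.0669 0.0685 0.0698] ((599.365234375, -402.7024230957031), (57.06290054321289, 189.5360565185547), 82.40838623046875)
0.108 635 [ 0.5208 -0.4006  0.1149] [0.1114 0.1151 0.1171] ((520.7521362304688, -401.865966796875), (47.22001647949219, 7.6573615074157715), 82.88851165771484)
```

View pics/w2.png

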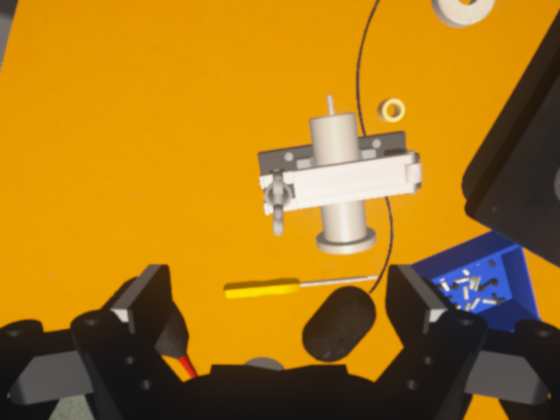

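The nut turned about 80° and rose 6 mm, and the bolt is still upright. Next I'll close the fingers over the strap on the inner side, lower them and push the wing outwards along -x.

Request:
{"op": "send_rows", "data": {
  "series": [
    [0.0055, 0.045, 0, 0, 0, 0],
    [0, 0, 0, 0, 0, 0],
    [0, 0, 0, 0, 0, 0],
    [0, 0, 0, 0, 0, 0],
    [0, 0, 0.035, 0, 0, 0],
    [0, 0, 0.035, 0, 0, 0],
    [0, 0, 0.035, 0, 0, 0],
    [0, 0, 0.031, 0, 0, 0],
    [0, 0, 0, 0, 0, 0]
  ],
  "jaw": 0
}}

```text
time: 8.07
tool_pos: [0.565, -0.4016, 0.0954]
eef_rot: [-0.002, 0.749, 0.662, -0.0]
contact_force: [-0.1, -1.1, 1.1]
width: 0.0
```

Request:
{"op": "send_rows", "data": {
  "series": [
    [-0.001, -0.008, 0, 0, 0, 0],
    [-0.001, -0.008, 0, 0, 0, 0],
    [-0.001, -0.008, 0, 0, 0, 0],
    [-0.001, -0.008, 0, 0, 0, 0],
    [-0.001, -0.008, 0, 0, 0, 0]
  ]
}}

```text
time: 8.7
tool_pos: [0.5254, -0.4024, 0.0975]
eef_rot: [0.0, 0.749, 0.663, 0.0]
contact_force: [0.1, 0.1, 0.3]
width: 0.0002
```

Request:
{"op": "send_rows", "data": {
  "series": [
    [-0.001, -0.008, 0, 0, 0, 0],
    [-0.001, -0.008, 0, 0, 0, 0],
    [-0.001, -0.008, 0, 0, 0, 0],
    [-0.001, -0.008, 0, 0, 0, 0],
    [-0.001, -0.008, 0, 0, 0, 0],
    [0, 0, 0, 0, 0, 0]
  ]
}}

```text
time: 9.45
tool_pos: [0.4852, -0.4025, 0.0974]
eef_rot: [-0.0, 0.749, 0.662, -0.0]
contact_force: [0.4, 0.3, 0.1]
width: -0.0003
```

Request:
{"op": "send_rows", "data": {
  "series": [
    [0, 0, -0.04, 0, 0, 0],
    [0, 0, -0.05, 0, 0, 0],
    [0, 0, -0.05, 0, 0, 0],
    [0, 0, 0, 0, 0, 0],
    [0, 0, 0, 0, 0, 0],
    [0, 0, 0, 0, 0, 0]
  ]
}}

```text
time: 10.2
tool_pos: [0.4854, -0.402, 0.2357]
eef_rot: [-0.001, 0.749, 0.663, 0.0]
contact_force: [-0.3, 0.0, -1.2]
width: -0.0
```

```bash
python3 - <<'E'
from w import *
p,d,P,T,st=look("w3")
s,_=bot.capture("side"); cv2.imwrite("pics/s3.png",cv2.resize(s[160:340,200:420],(770,630)[:2] if 0 else (733,600),interpolation=cv2.INTER_CUBIC)[:,:,::-1])
cv2.imwrite("pics/w3.png",p[:,:,::-1])
E
```

```text
10.2 [ 0.4854 -0.402   0.2357] [-0.88  0.55  1.13 -0.    1.46 -0.76] 
 [[ 0.122  0.993 -0.002]
 [ 0.993 -0.122  0.002]
 [ 0.002 -0.002 -1.   ]]
```

View pics/s3.png

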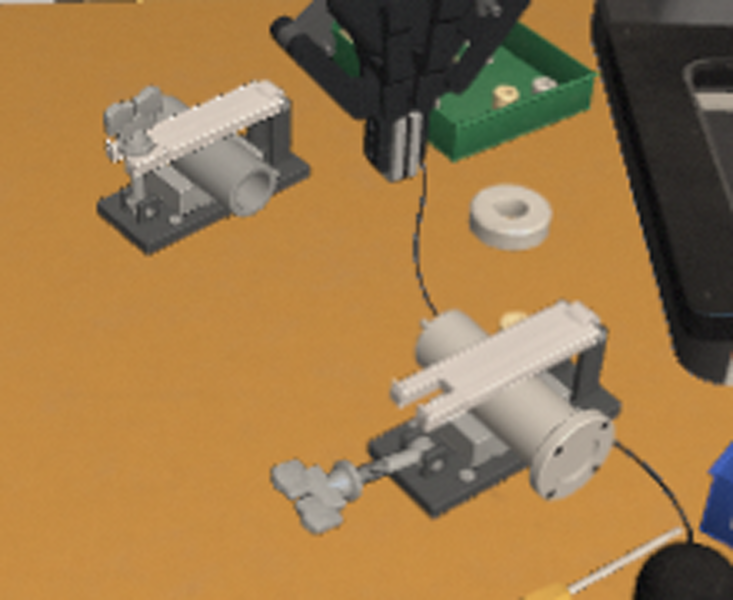

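View pics/w3.png

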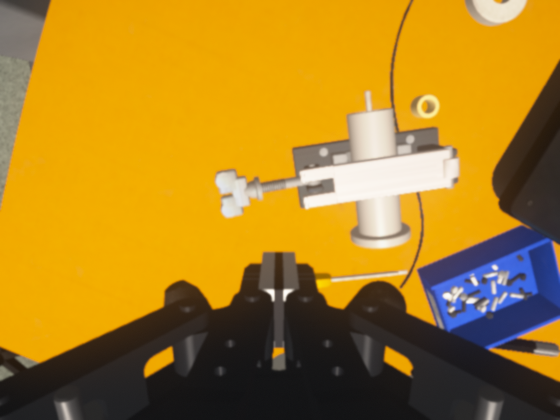

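The side crop shows the sleeve clamp's bolt swung out and hanging, with its wing at crop (320,490) and the strap slot empty at (425,400). The tube clamp at (150,150) is untouched. The wrist view agrees, with the wing at (232,193) and clear of the strap. The arm touches nothing, so I'm handing in.

```bash
python3 -c "
from rig import bot
print(bot.close_job())"
```

```text
the job is handed in; nothing more can be done
None
```

The sleeve clamp is open and the job is handed in at about 10 s of the 32 s allowed. I gripped the flanged-sleeve clamp's wing nut, turned it about 80° anticlockwise and let go. Then I pushed the bolt out of the strap slot with closed fingers and lifted the arm clear.

- **Nut:** the wrist camera showed the wings going from 3° to 83°. The wing top rose about 6 mm, which fits the thread.
- **Bolt:** the side and wrist views show it lying out along -x, with the slot empty.
- **Tube clamp:** I never touched it, and it looks unchanged in the side view. I did not measure its nut angle.
- **Forces:** readings at the end of each move stayed at about 10 N or below. No checks failed or disagreed.

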